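# Tip the turned parts into the bin under the low shelf

## Robot

A 7-joint arm with a two-finger parallel gripper is mounted at the origin on a cart in front of the work surface, level with it; the furniture and walls round the work are solid. World frame = base frame: x ahead of the robot, y to its left, z up, the work surface at z = 0. Lengths are in m, angles in rad, forces in N, time in s.
With the tool pointing down it reaches from about 0.4 to 0.9 m from the base axis. Payload 5.5 kg.
Tool frame: the origin (TCP) lies at the very end of the fingers, on their centre line; the grasp point (between the pads) lies 19 mm behind it; z points along the fingers, y is the line along which they close (so a half turn about z gives the same grasp; the last joint's range is limited). The gripper opens to 92 mm and grips with 3 to 60 N. Pads are 19 mm wide; open, the fingers measure 130 mm over their backs; the gripper's body (75 mm by 190 mm) begins 47 mm behind the grasp point.
Start: joints at [1.553, 0.501, -0.427, 1.55, 0.221, 1.138, -0.21], TCP at [0.18, -0.625, 0.227] pointing down, gripper open.
Joint ranges: [-2.88, 2.88], [-0.31, 2.03], [-1.54, 1.56], [0.2, 2.42], [-1.41, 4.55], [0.19, 2.02], [-2.57, 2.57]. Speed limits (rad/s): [2.57, 2.57, 3.14, 3.14, 3.14, 3.14, 3.14].

## Interface

Orientations are given as a unit quaternion [w, x, y, z].
In Python, from plant import readout, vision, ticket gives the robot as it stands.
- The arm moves only by the shell command python3 -m pendant 'ROWS' [OPENING] [FORCE]. ROWS is JSON, a list of rows, each a list of 2 entries, a list of its own where there are three numbers: the shift along the tool's x, y, z in m, then the turn, a rotation vector about the tool's x, y, z in degrees. In form: [[[dx, dy, dz], [rx, ry, rz]], ...]. A call has 1 to 20 rows; each row shifts and turns the commanded pose from where the row before left it, along the tool's axes as they then stand; what a row does not reach is not made up. A row lasts 1/10 s, in which the tool goes at most 50 mm and 8.59 degrees, less where a joint would pass 70% of its speed; a pose out of reach is approached as far as the arm can. A call with a gripper value outside its range is refused whole. OPENING is the finger opening in m, from 0 to 0.0918, set as the call begins (- or left out, the last holds). The fingers move at their own pace and stop on an object; FORCE is the grip in N (left out, the last holds). Time passes only in rows, so rows that do not move let the fingers close. It gives the time, the measured TCP pose, the force, the opening and the grip force at its end, in the units of the state.
- readout.read_state(): the state, without advancing time (a new reading comes with each control period).
- vision.camera(name): name is "scene" or "top" or "wrist"; returns a dict with "frame" (420x560x3 uint8, blue, green, red), "intrinsics" (3x3 intrinsics, pixels), "extrinsics" (4x4, takes a point from camera to world coordinates). Camera axes: x right, y down, z forward; pixel columns grow to the right and rows downward; lengths in m; the calibration is good to about 2 mm. The wrist camera is an equidistant fisheye: a pixel r from the principal point sees the ray r / f radians off the axis. A picture is of the moment at which its call begins. There is no depth.
- ticket.close_job(): hands the job in; it is judged then, once.
The state is a dict: "time": time; "q": joint angles; "dq": joint speeds; "effort": joint torques, N m; "position": TCP position; "tool_rot": TCP orientation; "force": force on the tool from outside, world axes, zero at the start; "moment": the same for the moment, N m; "gripper_width": finger opening in m; "finger_force": force on a finger pad.
Only numpy, scipy, OpenCV 4.12 (cv2) and the standard library are available. Lean on these libraries where they do the work, as an engineer would, in place of code of your own. Each camera call takes 0.05 s, during which the arm holds its last target. There are 200 camera calls.

## Task

First stand the slim black file box, which blocks the low shelf, upright somewhere else on the desk where it is out of the way. Then take the steel scoop by its handle, carry it level, put its nose in under the shelf and tip the three turned parts into the open bin there, without knocking the shelf or shoving the bin out of its place; finally set the empty scoop down flat on the desk and let go. Leave the mug, the tape roll and the hole punch where they are.

Things in the scene. Friction and masses are not known exactly. Their poses are not given: they have to be found in the camera images.
- file_box: slim black closed file box standing upright on the desk close in front of the bin, 115 mm along its own x, 24 mm along its y, 135 mm tall, 0.25 kg; origin at the centre of its underside, z up. Grip it across the 24 mm from above; turned by up to 0.35 rad from the shelf front.
- scoop: open steel scoop; pan 120 mm long (own x -60 to +60), 86 mm wide, 3 mm thick; walls 35 mm high, sides 22 mm beyond x=+20; nose (+x) open, no lip. Black handle plate behind, 12 mm thick (y), x -155 to -75, z 24 to 58. 0.2 kg. Origin: centre of the underside, z up. The 3 parts lie loose on its level floor and slide out only when it is tipped nose down some 40 to 50 degrees.
- scoop_grip (a point): middle of the scoop's handle plate, at x=-115 mm, z=41 mm in the scoop's frame
- scoop_nose (a point): middle of the lower front edge of the scoop's pan, at x=+60 mm, z=0 in the scoop's frame
- bin: small blue open bin, loose, on the desk under the front of the shelf, in its left or right half; rim 147 mm along own x by 107 mm along y, 52 mm high, inside 116 by 76 mm, floor 3 mm; 0.35 kg. Origin at the centre of its underside; x runs along the shelf front, +y points out toward the robot; its middle is about 45 mm behind the shelf edge.
- riser: low fixed shelf of light wood: board 180 mm deep (x), 450 mm wide (y), underside 165 and top 177 mm above the desk, 12 mm side panel at each end, open in front. Origin on the desk under its middle; +x points away from the robot, front edge at x=-90 mm. A stapler (35 mm tall), note pad and clip are fixed on its rear half.
- riser_edge (a point): middle of the lower front edge of the shelf board, 165 mm above the desk
- flange: turned steel flange, 58 mm diameter, 30 mm high, starts on the scoop's floor in its rear half; origin at the centre of its underside; 0.07 kg
- bushing_1: brass bushing, 34 mm diameter, 26 mm high, starts on the scoop's floor in its front half; origin at the centre of its underside; 0.07 kg
- bushing_2: the other, equal bushing, beside the first one
- mug: mug, 78 mm across, 93 mm tall, handle at its -y side (114 mm over all); stands on the side of the desk where the scoop is not; origin near the middle of its underside; leave it
- tape_roll: roll of masking tape lying flat, 100 mm diameter, 25 mm high, origin at the centre of its underside; lies on the desk straight in front of the robot; leave it
- punch: hole punch, 76 by 131 mm, 58 mm tall, under the other half of the shelf; origin at the centre of its underside; leave it

How it is judged:
By the outcome, as a careful person would: the job done as asked, in the order asked, and still so for the second after the job is handed in, with the robot touching nothing.
It also fails if it takes over 72 s, if anything falls off the work surface, if the arm or the gripper's body presses on something with over 40 N, if the wrist force passes 120 N, or if a joint passes its speed limit or range.

## Working session

There is one attempt and no reset: what is moved stays moved. The work goes in short steps, Python scripts to look and compute and a shell command to move; the robot and the scene stay as the last step left them, time stands still between calls to the robot, and variables do not carry over. Pictures are saved under pics/ and viewed, at most 10 in all, crops included, and the job is handed in when it is done.

```bash
ls; mkdir -p pics; python3 - <<'E'
from plant import readout, vision
import cv2, numpy as np
np.set_printoptions(precision=4,suppress=True)
s=readout.read_state(); print(s)
for n in ("scene","top"):
    c=vision.camera(n); cv2.imwrite(f"pics/{n}0.png",c["frame"]); print(n,c["intrinsics"],c["extrinsics"])
E
```

```text
pics
{'time': 0.0, 'q': array([ 1.5532,  0.5019, -0.4268,  1.5514,  0.2208,  1.1383, -0.2103]), 'dq': array([ 0.0005, -0.0018,  0.0005, -0.0004,  0.0003,  0.0017, -0.0001]), 'effort': array([  0.0008, -56.6588,  -5.8164, -27.9114,  -0.0689,   0.0306,
         0.0002]), 'position': array([ 0.1799, -0.6239,  0.2257]), 'tool_rot': array([-0.001 ,  0.9902,  0.14  , -0.0001]), 'force': array([-0.3462, -0.2233, -0.154 ]), 'moment': array([-0.0312, -0.0082, -0.0306]), 'finger_force': 0.0, 'gripper_width': 0.09178398196052485}
scene [[458.468    0.     280.5581]
 [  0.     458.468  209.6117]
 [  0.       0.       1.    ]] [[-0.5894 -0.3571  0.7246 -0.2691]
 [-0.8076  0.2405 -0.5384  0.5939]
 [ 0.018  -0.9026 -0.4302  0.5988]
 [ 0.      0.      0.      1.    ]]
top [[480.6287   0.     283.9947]
 [  0.     480.6287 210.4605]
 [  0.       0.       1.    ]] [[-0.0815 -0.9491  0.3042  0.1135]
 [-0.9966  0.0801 -0.0169  0.0231]
 [-0.0083 -0.3046 -0.9525  1.4192]
 [ 0.      0.      0.      1.    ]]
```

View pics/scene0.png

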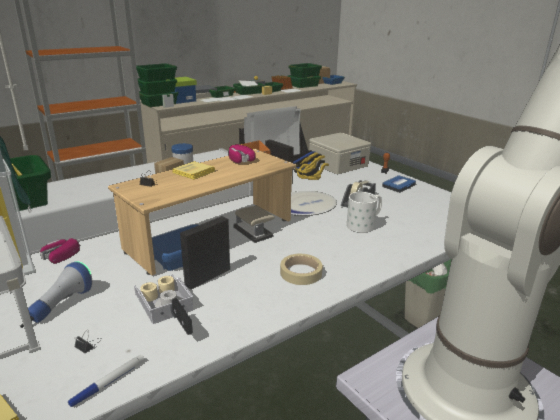

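View pics/top0.png

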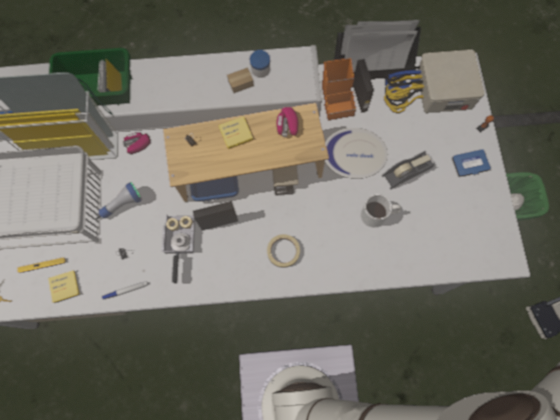

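The file box is black at about (215,215) in the top view. The scoop is at (180,235) with its handle at (177,267), the bin at (213,188), the punch at (285,180), the tape at (284,250) and the mug at (377,210). I'll zoom in for exact points.

```bash
cat > h.py <<'E'
import numpy as np, cv2
from plant import vision, readout
from scipy.spatial.transform import Rotation as R
np.set_printoptions(precision=4,suppress=True)
def onplane(c,uv,z):
    K,T=c["intrinsics"],c["extrinsics"]
    uv=np.atleast_2d(np.array(uv,float))
    d=np.c_[uv,np.ones(len(uv))]@np.linalg.inv(K).T@T[:3,:3].T
    o=T[:3,3]; return o+d*((z-o[2])/d[:,2])[:,None]
def tool():
    s=readout.read_state(); q=s["tool_rot"]
    return s, R.from_quat([q[1],q[2],q[3],q[0]])
def proj(c,P):
    K,T=c["intrinsics"],c["extrinsics"]; p=(np.atleast_2d(P)-T[:3,3])@T[:3,:3]@K.T
    return p[:,:2]/p[:,2:]
def todo(p,xax,zax=(0,0,-1)):
    "rows needed: shift in tool axes and turn (deg) from the present pose to p with tool x,z axes"
    s,r=tool(); z=np.array(zax,float); z/=np.linalg.norm(z)
    x=np.array(xax,float); x-=z*(x@z); x/=np.linalg.norm(x)
    T=R.from_matrix(np.c_[x,np.cross(z,x),z])
    return r.inv().apply(np.array(p)-s["position"]), np.degrees((r.inv()*T).as_rotvec())
E
python3 - <<'E'
from h import *
c=vision.camera("top"); f=c["frame"][125:290,150:350]
g=cv2.resize(f,None,fx=3.6,fy=3.6,interpolation=cv2.INTER_CUBIC)
g=cv2.convertScaleAbs(g,alpha=1.5,beta=20)
cv2.imwrite("pics/topc.png",g); print(g.shape)
c=vision.camera("scene"); f=c["frame"][185:345,110:330]
cv2.imwrite("pics/scc.png",cv2.convertScaleAbs(cv2.resize(f,None,fx=3.6,fy=3.6,interpolation=cv2.INTER_CUBIC),alpha=1.4,beta=20))
E
```

```text
(594, 720, 3)
```

View pics/topc.png

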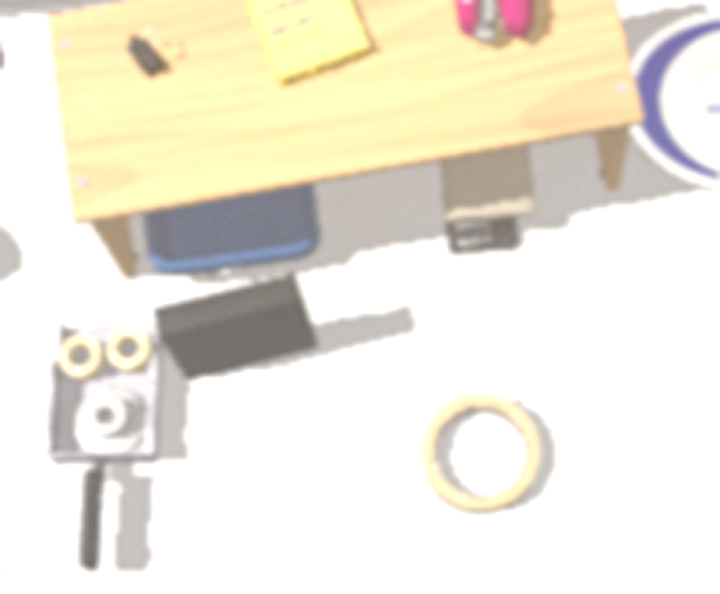

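View pics/scc.png

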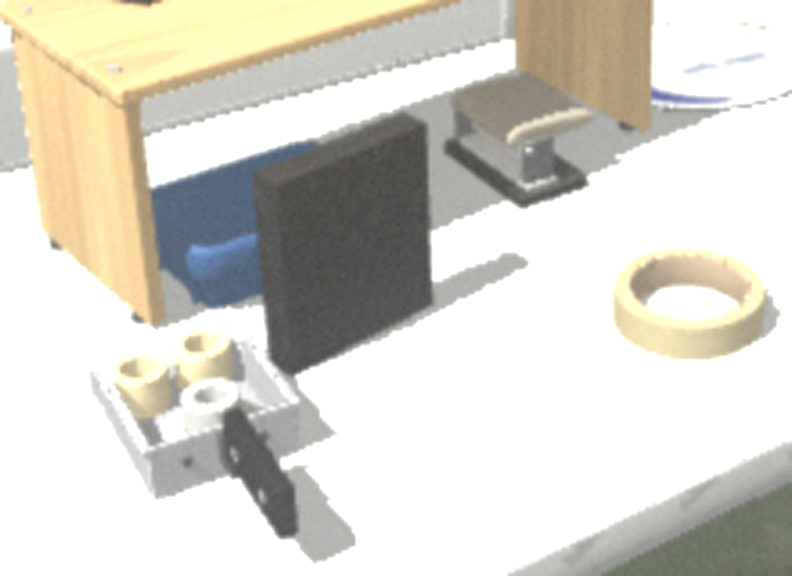

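Crop readings: the box top back edge runs (157,310)-(296,275), and its lower front edge (187,378)-(316,347). The handle runs (97,468)-(90,566) and the bin front rim (150,262)-(315,238). The shelf front corners are (77,218) and (640,125). I'll convert these and check them against the given sizes.

```bash
python3 - <<'E'
from h import *
c=vision.camera("top"); s=vision.camera("scene")
T=lambda pts,z: onplane(c,np.array(pts)/3.6+[150,125],z)
S=lambda pts,z: onplane(s,np.array(pts)/3.6+[110,185],z)
def show(n,p): print(n,p.tolist() and p[:,:2], "len",np.linalg.norm(p[0]-p[1]),"ang",np.arctan2(*(p[1]-p[0])[1::-1]))
show("shelf",T([(77,218),(640,125)],.177))
show("box topback",T([(157,310),(296,275)],.135))
show("box botfront",T([(187,378),(316,347)],0))
show("box scene botfront",S([(290,372),(433,302)],0))
show("box scene topfront",S([(270,186),(428,122)],.135))
show("box scene topback",S([(258,172),(408,115)],.135))
show("handle top",T([(97,468),(90,566)],.058))
show("handle scene top",S([(232,410),(293,488)],.058))
show("scoop rear",T([(53,458),(155,458)],.035))
show("scoop rear sc",S([(155,450),(298,402)],.035))
show("bin front rim T",T([(150,265),(316,243)],.052))
show("bin right T", T([(316,190),(316,243)],.052))
show("bin rim scene", S([(192,255),(190,245)],.052))
show("tape,mug",np.r_[T([(484,453)],.025),onplane(c,[(377,210)],.093)])
show("flange,bush",np.r_[T([(105,412)],.033),T([(80,355)],.029),T([(128,348)],.029)])
E
```

```text
shelf [[ 0.6085  0.3054]
 [ 0.6489 -0.1336]] len 0.44083547380967675 ang -1.4790425767406168
box topback [[0.5431 0.2534]
 [0.5627 0.1439]] len 0.11132671140772793 ang -1.3931203033829904
box botfront [[0.5252 0.2536]
 [0.5435 0.1427]] len 0.11246531334647168 ang -1.407705339630382
box scene botfront [[0.5233 0.2495]
 [0.5416 0.137 ]] len 0.1139525912686856 ang -1.4092999215275244
box scene topfront [[0.5176 0.2551]
 [0.5379 0.1382]] len 0.11857240832620754 ang -1.3988094522896333
box scene topback [[0.5371 0.2535]
 [0.5534 0.1437]] len 0.11101017034392617 ang -1.4226802256485822
handle top [[0.4394 0.3186]
 [0.3608 0.3252]] len 0.07892555687052528 ang 3.0578150971138216
handle scene top [[0.4325 0.3238]
 [0.3553 0.3259]] len 0.07726646349624454 ang 3.114898794880441
scoop rear [[0.4563 0.3595]
 [0.4493 0.2761]] len 0.08367130437714508 ang -1.6542417119192274
scoop rear sc [[0.4529 0.3612]
 [0.4482 0.2788]] len 0.08255596728361927 ang -1.6281074538513556
bin front rim T [[0.6109 0.2732]
 [0.6188 0.1335]] len 0.1399138807258307 ang -1.5149561491903907
bin right T [[0.6665 0.131 ]
 [0.6188 0.1335]] len 0.047825219151479526 ang 3.08933704603867
bin rim scene [[0.6038 0.2739]
 [0.616  0.27  ]] len 0.012757006100223109 ang -0.3067872443711328
tape,mug [[ 0.4333  0.0073]
 [ 0.5158 -0.2687]] len 0.2959174004314448 ang -1.2804494784719038
flange,bush [[0.4922 0.3168]
 [0.5443 0.3378]
 [0.5471 0.2975]] len 0.05637152623799751 ang 0.38308502377366405
```

Both views agree, with sizes within about 4 mm:
- **Box:** centre (0.542, 0.197), thickness yaw 0.166.
- **Scoop:** handle at about (0.397, 0.323), yaw about -0.065.
- **Shelf:** yaw about 0.092.

Next I raise and turn, then go over the box. The TCP stays at or above 0.118 there, so the gripper body clears the shelf top.

```bash
python3 -m pendant '[[[0,0,-0.012],[0,0,-8.35]],[[0,0,-0.012],[0,0,-8.35]],[[0,0,-0.012],[0,0,-8.35]],[[0,0,-0.012],[0,0,-8.35]],[[0,0,-0.012],[0,0,-8.35]],[[0,0,-0.012],[0,0,-8.35]],[[0,0,-0.012],[0,0,-8.35]],[[0,0,-0.012],[0,0,-8.35]],[[0,0,-0.012],[0,0,-8.35]],[[0,0,-0.012],[0,0,-8.35]]]' 0.05 30
python3 -m pendant '[[[0.0375,0.0246,0],[0,0,0]],[[0.0375,0.0246,0],[0,0,0]],[[0.0375,0.0246,0],[0,0,0]],[[0.0375,0.0246,0],[0,0,0]],[[0.0375,0.0246,0],[0,0,0]],[[0.0375,0.0246,0],[0,0,0]],[[0.0375,0.0246,0],[0,0,0]],[[0.0375,0.0246,0],[0,0,0]],[[0.0375,0.0246,0],[0,0,0]],[[0.0375,0.0246,0],[0,0,0]],[[0.0375,0.0246,0],[0,0,0]],[[0.0375,0.0246,0],[0,0,0]],[[0.0375,0.0246,0],[0,0,0]],[[0.0375,0.0246,0],[0,0,0]],[[0.0375,0.0246,0],[0,0,0]],[[0.0375,0.0246,0],[0,0,0]],[[0.0375,0.0246,0],[0,0,0]],[[0.0375,0.0246,0],[0,0,0]],[[0.0375,0.0246,0],[0,0,0]],[[0.0375,0.0246,0],[0,0,0]]]'
python3 - <<'E'
from h import *
s,r=tool(); print(s["position"],s["q"],s["time"],r.as_matrix()); print(todo((.542,.197,.25),(-.165,.986,0)))
c=vision.camera("wrist"); cv2.imwrite("pics/w1.png",c["frame"]); print(c["intrinsics"],c["extrinsics"])
E
```

```text
time: 1.3
position: [0.18, -0.6244, 0.3471]
tool_rot: [-0.0, 0.643, 0.766, 0.0]
force: [0.1, -0.2, 0.2]
gripper_width: 0.0501
finger_force: 0.0
time: 3.3
position: [0.5361, 0.1871, 0.3466]
tool_rot: [-0.0, 0.646, 0.764, -0.001]
force: [-0.2, -0.8, 0.4]
gripper_width: 0.0502
finger_force: 0.0
[0.5361 0.1871 0.3466] [ 0.4901  0.4556 -1.1904  1.5912  0.4278  1.3892 -0.5772] 3.3 [[-0.1665  0.986  -0.0012]
 [ 0.986   0.1665 -0.0003]
 [-0.0001 -0.0012 -1.    ]]
(array([0.0088, 0.0076, 0.0966]), array([-0.0703,  0.0071,  0.0857]))
[[325.1923   0.     282.6706]
 [  0.     325.1923 211.3465]
 [  0.       0.       1.    ]] [[ 0.9861  0.1603  0.0432  0.5239]
 [ 0.1661 -0.9495 -0.2661  0.2593]
 [-0.0017  0.2695 -0.963   0.5051]
 [ 0.      0.      0.      1.    ]]
```

View pics/w1.png

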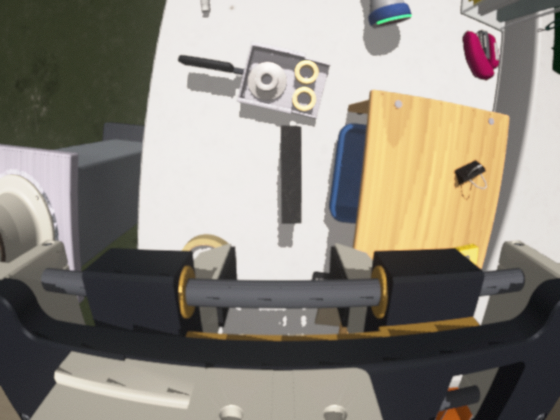

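Wrist view: the box top spans (281..301, 126..223), the scoop handle runs (180,59)-(235,70), and the bin is at (350,172). I'll refine these with fisheye rays.

```bash
cat >> h.py <<'E'
def fish(c,uv,z):
    K,T=c["intrinsics"],c["extrinsics"]; uv=np.atleast_2d(np.array(uv,float))
    m=(uv-[K[0,2],K[1,2]])/K[0,0]; t=np.linalg.norm(m,axis=1)
    d=np.c_[m*(np.sin(t)/t)[:,None],np.cos(t)]@T[:3,:3].T
    o=T[:3,3]; return o+d*((z-o[2])/d[:,2])[:,None]
E
python3 - <<'E'
from h import *
c=vision.camera("wrist"); f=c["frame"]; v=f.max(2)
def blob(x0,y0,x1,y1,t=70):
    m=np.zeros(v.shape,np.uint8); m[y0:y1,x0:x1]=(v[y0:y1,x0:x1]<t)
    k=max(cv2.findContours(m,0,1)[0],key=cv2.contourArea); return cv2.boxPoints(cv2.minAreaRect(k))
b=blob(265,118,320,232); print(b, fish(c,b,.135)[:,:2])
p=fish(c,b,.135)[:,:2];print(p.mean(0),[np.linalg.norm(p[i]-p[i-1]) for i in range(4)],[np.arctan2(*(p[i]-p[i-1])[::-1]) for i in range(4)])
h=blob(170,45,237,80); p=fish(c,h,.058)[:,:2];print(h,p,p.mean(0),[np.linalg.norm(p[i]-p[i-1]) for i in range(4)],[np.arctan2(*(p[i]-p[i-1])[::-1]) for i in range(4)])
print(fish(c,[(371,93),(357,250)],.177))
print(todo((.542,.197,.12),(-.165,.986,0)))
E
```

```text
[[281. 135.]
 [298. 135.]
 [298. 231.]
 [281. 231.]] [[0.5228 0.2568]
 [0.5417 0.2603]
 [0.5631 0.1482]
 [0.543  0.1446]]
[0.5427 0.2025] [np.float64(0.11398043729255501), np.float64(0.019234374826423074), np.float64(0.11407502694751624), np.float64(0.02047280714054591)] [np.float64(1.7484293008823886), np.float64(0.1819445116830197), np.float64(-1.382305280893411), np.float64(-2.9642007629450013)]
[[179.1348  69.1531]
 [180.3245  63.4426]
 [233.5158  74.5241]
 [232.3261  80.2346]] [[0.3652 0.3257]
 [0.3653 0.3342]
 [0.4441 0.3268]
 [0.4439 0.3186]] [0.4046 0.3263] [np.float64(0.07909773934083678), np.float64(0.00842218878032232), np.float64(0.07910923987186334), np.float64(0.008194232106878788)] [np.float64(3.051483684936102), np.float64(1.5480392989337906), np.float64(-0.09298755054154248), np.float64(-1.5930434237197366)]
[[0.6048 0.3193 0.177 ]
 [0.6275 0.1513 0.177 ]]
(array([-0.0009,  0.0083,  0.2271]), array([-0.013, -0.343,  0.863]))
```

Box centre is about (0.5425, 0.200). Descend, then check before closing.

```bash
python3 -m pendant '[[[0.001,0.008,0.03],[0,0,0.4]],[[0,0,0.035],[0,0,0]],[[0,0,0.035],[0,0,0]],[[0,0,0.035],[0,0,0]],[[0,0,0.025],[0,0,0]],[[0,0,0],[0,0,0]],[[0,0,0],[0,0,0]]]'
python3 - <<'E'
from h import *
print(todo((.542,.2,.12),(-.169,.986,0)), tool()[0]["q"])
E
```

```text
time: 4.1
position: [0.5431, 0.1878, 0.1877]
tool_rot: [-0.0, 0.648, 0.762, -0.0]
force: [0.4, 0.6, -0.6]
gripper_width: 0.0501
finger_force: 0.0
(array([0.0122, 0.0009, 0.0677]), array([-0.043 , -0.0329, -0.513 ])) [ 0.3966  0.609  -1.0642  1.7687  0.5874  1.1227 -0.6996]
```

```bash
python3 -m pendant '[[[0.010,0.001,0.02],[0,0,0]],[[0,0,0.02],[0,0,0]],[[0,0,0.015],[0,0,0]],[[0,0,0.012],[0,0,0]],[[0,0,0],[0,0,0]]]'
python3 - <<'E'
from h import *
print(todo((.542,.2,.12),(-.169,.986,0)), tool()[0]["q"])
c=vision.camera("wrist"); cv2.imwrite("pics/w2.png",c["frame"])
E
python3 -m pendant '[[[0,0,0],[0,0,0]],[[0,0,0],[0,0,0]],[[0,0,0],[0,0,0]],[[0,0,0],[0,0,0]]]' 0.0 40
```

```text
time: 4.6
position: [0.5421, 0.1972, 0.1194]
tool_rot: [-0.001, 0.648, 0.762, -0.001]
force: [-0.5, 0.1, 1.0]
gripper_width: 0.0496
finger_force: 0.0
(array([ 0.0028,  0.0004, -0.0006]), array([-0.1094,  0.0152, -0.532 ])) [ 0.3249  0.69   -0.989   1.8139  0.6737  1.0195 -0.7765]
time: 5.05
position: [0.5427, 0.198, 0.1206]
tool_rot: [0.0, 0.648, 0.762, 0.0]
force: [1.3, -0.1, 0.8]
gripper_width: 0.024
finger_force: 39.9
```

```bash
python3 -m pendant '[[[0,0,-0.01],[0,0,0]],[[0,0,-0.02],[0,0,0]],[[0,0,-0.02],[0,0,0]],[[0,0,-0.02],[0,0,0]],[[0,0,-0.02],[0,0,0]],[[0,0,0],[0,0,0]]]'
python3 - <<'E'
from h import *
s=tool()[0];print(s["position"],s["force"],s["gripper_width"])
E
```

```text
time: 5.65
position: [0.5437, 0.199, 0.2131]
tool_rot: [0.001, 0.648, 0.762, 0.002]
force: [-0.1, -0.7, -2.7]
gripper_width: 0.0237
finger_force: 39.9
[0.5437 0.199  0.2131] [-0.1272 -0.6624 -2.7476] 0.02370397032284978
```

Lifted (-2.7 N, about 0.25 kg). Now carry it to about (0.45, -0.14), turned along world x.

```bash
python3 -m pendant '[[[-0.0354,-0.0165,0],[0,0,0]],[[-0.0354,-0.0165,0],[0,0,0]],[[-0.0354,-0.0165,0],[0,0,0]],[[-0.0354,-0.0165,0],[0,0,0]],[[-0.0354,-0.0165,0],[0,0,0]],[[-0.0354,-0.0165,0],[0,0,0]],[[-0.0354,-0.0165,0],[0,0,0]],[[-0.0354,-0.0165,0],[0,0,0]],[[-0.0354,-0.0165,0],[0,0,0]],[[0,0,0],[0,0,0]]]'
python3 -m pendant '[[[0,0,0],[0,0,8.3]],[[0,0,0],[0,0,8.3]],[[0,0,0],[0,0,8.3]],[[0,0,0],[0,0,8.3]],[[0,0,0],[0,0,8.3]],[[0,0,0],[0,0,8.3]],[[0,0,0],[0,0,8.3]],[[0,0,0],[0,0,8.3]],[[0,0,0],[0,0,8.3]],[[0,0,0],[0,0,8.3]],[[0,0,0],[0,0,8.3]],[[0,0,0],[0,0,8.3]],[[0,0,0],[0,0,0]]]'
python3 - <<'E'
from h import *
print(todo((.45,-.14,.1225),(1,0,0)), tool()[0]["q"])
E
```

```text
time: 6.65
position: [0.4441, -0.1469, 0.2086]
tool_rot: [-0.001, 0.652, 0.759, -0.002]
force: [-0.4, 0.2, -2.8]
gripper_width: 0.0237
finger_force: 39.9
time: 7.95
position: [0.4464, -0.1398, 0.2095]
tool_rot: [-0.0, 1.0, -0.004, -0.001]
force: [0.3, -0.5, -2.7]
gripper_width: 0.0233
finger_force: 39.9
(array([0.0037, 0.0002, 0.087 ]), array([-0.0175,  0.0899, -0.4098])) [ 1.003   0.257  -0.859   1.9988  0.2327  0.9871 -1.5476]
```

```bash
python3 -m pendant '[[[0,0,0.02],[0,0,0]],[[0,0,0.02],[0,0,0]],[[0,0,0.02],[0,0,0]],[[0,0,0.01],[0,0,0]],[[0,0,0.01],[0,0,0]],[[0,0,0.005],[0,0,0]],[[0,0,0],[0,0,0]],[[0,0,0],[0,0,0]]]'
```

```text
time: 8.75
position: [0.4474, -0.1404, 0.1256]
tool_rot: [0.0, 1.0, -0.003, 0.0]
force: [-0.6, 0.0, -2.8]
gripper_width: 0.0237
finger_force: 39.9
```

```bash
python3 -m pendant '[[[0,0,0.003],[0,0,0]],[[0,0,0.002],[0,0,0]],[[0,0,0],[0,0,0]],[[0,0,0],[0,0,0]]]'
```

```text
time: 9.15
position: [0.4472, -0.1406, 0.1206]
tool_rot: [0.0, 1.0, -0.003, 0.0]
force: [-1.9, -0.4, 3.1]
gripper_width: 0.024
finger_force: 39.9
```

```bash
python3 -m pendant '[[[0,0,0],[0,0,0]],[[0,0,0],[0,0,0]],[[0,0,0],[0,0,0]],[[0,0,-0.01],[0,0,0]],[[0,0,-0.03],[0,0,0]],[[0,0,-0.04],[0,0,0]],[[0,0,-0.04],[0,0,0]]]' 0.05
python3 -m pendant '[[[-0.004,-0.042,0],[0,0,0]],[[-0.004,-0.042,0],[0,0,0]],[[-0.004,-0.042,0],[0,0,0]],[[-0.004,-0.042,0],[0,0,0]],[[-0.004,-0.042,0],[0,0,0]],[[-0.004,-0.042,0],[0,0,0]],[[-0.004,-0.042,0],[0,0,0]],[[-0.004,-0.042,0],[0,0,0]],[[-0.004,-0.042,0],[0,0,0]],[[-0.004,-0.042,0],[0,0,0]],[[-0.004,-0.042,0],[0,0,0]],[[0,0,0],[0,0,0]],[[0,0,0],[0,0,0]]]'
python3 - <<'E'
from h import *
c=vision.camera("wrist"); cv2.imwrite("pics/w3.png",c["frame"])
t=vision.camera("top"); cv2.imwrite("pics/top3.png",t["frame"])
print(tool()[0]["q"],c["extrinsics"])
E
```

```text
time: 9.85
position: [0.4467, -0.1397, 0.2417]
tool_rot: [-0.001, 1.0, -0.003, -0.001]
force: [0.9, -1.7, 1.2]
gripper_width: 0.0501
finger_force: 0.0
time: 11.15
position: [0.4047, 0.3204, 0.2408]
tool_rot: [-0.0, 1.0, -0.0, -0.0]
force: [0.4, -1.6, 0.1]
gripper_width: 0.0501
finger_force: 0.0
[ 0.0591  0.3421 -0.9325  1.8576  0.308   1.0958 -2.5677] [[-0.001  -0.9626 -0.2711  0.4773]
 [-1.      0.0007  0.0012  0.3208]
 [-0.001   0.2711 -0.9626  0.3993]
 [ 0.      0.      0.      1.    ]]
```

View pics/w3.png

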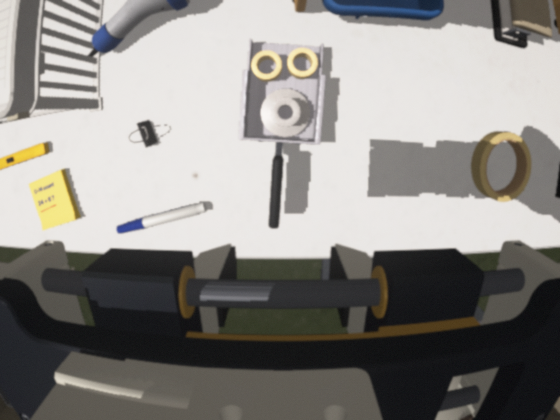

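Wrist view: the handle runs (279,145)-(274,227), the flange is at (284,112), and the bushings are at (266,65) and (303,62). q7 is at its limit, so I'll use the half-turn grasp. Measure the handle, then turn.

```bash
python3 - <<'E'
from h import *
c=vision.camera("wrist"); v=c["frame"].max(2)
m=np.zeros(v.shape,np.uint8); m[146:232,262:295]=(v[146:232,262:295]<70)
k=max(cv2.findContours(m,0,1)[0],key=cv2.contourArea); b=cv2.boxPoints(cv2.minAreaRect(k))
p=fish(c,b,.058)[:,:2];print(b,p,p.mean(0),[np.linalg.norm(p[i]-p[i-1]) for i in range(4)],[np.arctan2(*(p[i]-p[i-1])[::-1]) for i in range(4)])
print(fish(c,[(248,40),(324,42),(242,142),(321,144)],.035))
t=vision.camera("top");f=t["frame"]; v=f.max(2)
m=np.zeros(v.shape,np.uint8); m[200:262,310:350]=0
E
python3 -m pendant '[[[0,0,0],[0,0,-8.5]],[[0,0,0],[0,0,-8.5]],[[0,0,0],[0,0,-8.5]],[[0,0,0],[0,0,-8.5]],[[0,0,0],[0,0,-8.5]],[[0,0,0],[0,0,-8.5]],[[0,0,0],[0,0,-8.5]],[[0,0,0],[0,0,-8.5]],[[0,0,0],[0,0,-8.5]],[[0,0,0],[0,0,-8.5]],[[0,0,0],[0,0,-8.5]],[[0,0,0],[0,0,-8.5]],[[0,0,0],[0,0,-8.5]],[[0,0,0],[0,0,-8.5]],[[0,0,0],[0,0,-8.5]],[[0,0,0],[0,0,-8.5]],[[0,0,0],[0,0,-8.5]],[[0,0,0],[0,0,-8.5]],[[0,0,0],[0,0,-8.5]],[[0,0,0],[0,0,-8.5]]]'
python3 - <<'E'
from h import *
print(tool()[0]["q"],todo((.4,.324,.2),(-1,.07,0)))
E
```

```text
[[266.6381 227.8757]
 [270.384  156.7044]
 [278.2044 157.116 ]
 [274.4586 228.2873]] [[0.3644 0.3356]
 [0.443  0.3301]
 [0.4425 0.3219]
 [0.3639 0.3269]] [0.4035 0.3286] [np.float64(0.008668796284952153), np.float64(0.0787391291418982), np.float64(0.008222536983780072), np.float64(0.07872237739772273)] [np.float64(1.5085452383907496), np.float64(-0.0695939843267515), np.float64(-1.634839991025625), np.float64(3.0776661129354017)]
[[0.5742 0.3545 0.035 ]
 [0.5714 0.2704 0.035 ]
 [0.4577 0.3625 0.035 ]
 [0.4547 0.2742 0.035 ]]
time: 13.35
position: [0.4081, 0.3154, 0.2401]
tool_rot: [-0.0, 0.09, 0.996, -0.0]
force: [0.5, 0.1, 0.5]
gripper_width: 0.05
finger_force: 0.0
[ 0.3475  0.7097 -1.5043  1.8518  0.736   1.3165  0.0303] (array([0.0094, 0.007 , 0.0401]), array([-0.0184, -0.0441, -6.3247]))
```

```bash
cat >> h.py <<'E'
def scoop_tool(nose,yaw,pitch,tau=25,g=(-.100,0,.040)):
    "TCP pose (p, x axis, z axis) holding the scoop with nose there; pitch, tau in deg"
    S=R.from_euler("ZY",[yaw,np.radians(pitch)]); t=np.radians(tau)
    z=np.array([np.sin(t),0,-np.cos(t)])
    p=np.array(nose)+S.apply(np.array(g)+.019*z-[.06,0,0])
    return p,S.apply([-1,0,0]),S.apply(z)
E
python3 - <<'E'
from h import *
K=[[325.1923,0,282.6706],[0,325.1923,211.3465],[0,0,1]]
c={"intrinsics":np.array(K),"extrinsics":np.array([[.9861,.1603,.0432,.5239],[.1661,-.9495,-.2661,.2593],[-.0017,.2695,-.963,.5051],[0,0,0,1]])}
im=cv2.imread("pics/w1.png"); hsv=cv2.cvtColor(im,cv2.COLOR_BGR2HSV)
m=cv2.inRange(hsv,(100,110,30),(130,255,255)); m[:, :325]=0; m[:,375:]=0; m[:100]=0; m[240:]=0
k=max(cv2.findContours(m,0,1)[0],key=cv2.contourArea); x,y,w,h=cv2.boundingRect(k); print(x,y,w,h)
print(fish(c,[(x,y+15),(x+15,y),(x,y+h-15),(x+12,y+h)],.052))
for n in ((.648,.206,.12),(.648,.206,.08)):
  for pt in (0,50):
    p,xa,za=scoop_tool(n,.092,pt); print(n,pt,p,xa,za,todo(p,xa,za))
# scoop pick
S=R.from_euler("Z",-.07); nose=np.array([.402,.3245,0])+S.apply([.115+.06,0,0]); print("nose",nose)
p,xa,za=scoop_tool(nose,-.07,0); print(p,todo(p,xa,za))
E
```

```text
330 125 24 92
[[0.5921 0.2469 0.052 ]
 [0.6091 0.2717 0.052 ]
 [0.6094 0.1593 0.052 ]
 [0.6317 0.1401 0.052 ]]
(0.648, 0.206, 0.12) 0 [0.4967 0.192  0.1428] [-0.9958 -0.0919  0.    ] [ 0.4208  0.0388 -0.9063] (array([-0.1094, -0.1055,  0.0973]), array([ -3.418 , -24.8899, -15.3484]))
(0.648, 0.206, 0.12) 50 [0.5681 0.1986 0.2511] [-0.6401 -0.0591  0.766 ] [-0.4208 -0.0388 -0.9063] (array([-0.1784, -0.0862, -0.011 ]), array([  3.3886,  24.7989, -15.354 ]))
(0.648, 0.206, 0.08) 0 [0.4967 0.192  0.1028] [-0.9958 -0.0919  0.    ] [ 0.4208  0.0388 -0.9063] (array([-0.1094, -0.1054,  0.1373]), array([ -3.418 , -24.8899, -15.3484]))
(0.648, 0.206, 0.08) 50 [0.5681 0.1986 0.2111] [-0.6401 -0.0591  0.766 ] [-0.4208 -0.0388 -0.9063] (array([-0.1784, -0.0862,  0.029 ]), array([  3.3886,  24.7989, -15.354 ]))
nose [0.5766 0.3123 0.    ]
[0.425  0.3229 0.0228] (array([-0.0155,  0.0105,  0.2173]), array([ -1.3966, -25.0186,  -6.2137]))
```

Before grasping, I'll test in free air that the tip pose (50° at the shelf) can be reached.

```bash
python3 -m pendant '[[[-0.036,-0.017,-0.002],[0,0,0]],[[-0.036,-0.017,-0.002],[0,0,0]],[[-0.036,-0.017,-0.002],[0,0,0]],[[-0.036,-0.017,-0.002],[0,0,0]],[[-0.036,-0.017,-0.002],[0,0,0]],[[0,0,0],[0.85,6.2,-3.85]],[[0,0,0],[0.85,6.2,-3.85]],[[0,0,0],[0.85,6.2,-3.85]],[[0,0,0],[0.85,6.2,-3.85]],[[0,0,0],[0,0,0]]]'
python3 - <<'E'
from h import *
print(tool()[0]["q"])
p,xa,za=scoop_tool((.648,.205,.12),.092,50); print(todo(p,xa,za))
E
```

```text
time: 14.35
position: [0.5704, 0.1988, 0.247]
tool_rot: [-0.219, -0.041, 0.975, -0.009]
force: [-0.1, 0.1, -0.6]
gripper_width: 0.0501
finger_force: 0.0
[ 0.3     1.0648 -1.3594  1.2318  0.7032  1.865   0.7358]
(array([ 0.0038, -0.001 , -0.0027]), array([ 0.2087, -0.3044, -0.357 ]))
```

Reachable, with q6 at 1.87 of 2.02. A grasp tilt of 32° gives more margin, so go to the pre-grasp pose.

```bash
cat >> h.py <<'E'
def pick(back=0,c=(.402,.3245),yaw=-.07,tau=32):
    S=R.from_euler("Z",yaw); nose=np.array([*c,0])+S.apply([.175,0,0])
    p,xa,za=scoop_tool(nose,yaw,0,tau); p=p-back*za
    return p,todo(p,xa,za)
E
python3 - <<'E'
from h import *
print(pick(.1))
E
```

```text
(array([0.3741, 0.3265, 0.1087]), (array([0.1078, 0.1437, 0.2041]), array([  0.5788, -57.189 ,   9.2322])))
```

```bash
python3 -m pendant '[[[0,0,0],[0.08,-8.17,1.32]],[[0,0,0],[0.08,-8.17,1.32]],[[0,0,0],[0.08,-8.17,1.32]],[[0,0,0],[0.08,-8.17,1.32]],[[0,0,0],[0.08,-8.17,1.32]],[[0,0,0],[0.08,-8.17,1.32]],[[0,0,0],[0.08,-8.17,1.32]],[[0,0,0],[0,0,0]]]'
python3 - <<'E'
from h import *
print(pick(.1),tool()[0]["q"])
E
```

```text
time: 15.15
position: [0.5617, 0.1991, 0.2469]
tool_rot: [0.279, 0.027, 0.96, -0.012]
force: [-0.6, -0.2, -0.1]
gripper_width: 0.0502
finger_force: 0.0
(array([0.3741, 0.3265, 0.1087]), (array([0.238 , 0.1172, 0.0117]), array([-0.0595,  0.378 ,  0.7772]))) [ 0.6141  0.4801 -1.4474  2.1054  1.2251  0.9347  0.0173]
```

```bash
python3 -m pendant '[[[0.034,0.0167,0.0017],[0,0,0.1]],[[0.034,0.0167,0.0017],[0,0,0.1]],[[0.034,0.0167,0.0017],[0,0,0.1]],[[0.034,0.0167,0.0017],[0,0,0.1]],[[0.034,0.0167,0.0017],[0,0,0.1]],[[0.034,0.0167,0.0017],[0,0,0.1]],[[0.034,0.0167,0.0017],[0,0,0.1]],[[0,0,0],[0,0,0]],[[0,0,0],[0,0,0]]]'
python3 - <<'E'
from h import *
print(pick(.1),tool()[0]["q"])
c=vision.camera("wrist"); cv2.imwrite("pics/w4.png",c["frame"])
E
```

```text
time: 16.05
position: [0.3812, 0.3324, 0.113]
tool_rot: [0.277, 0.036, 0.96, -0.007]
force: [0.1, 0.8, 0.3]
gripper_width: 0.0496
finger_force: 0.0
(array([0.3741, 0.3265, 0.1087]), (array([ 0.0079, -0.0065,  0.0001]), array([ 0.2556,  0.2035, -0.311 ]))) [-0.1479  0.6386 -1.1855  2.2768  1.4354  1.1319 -0.7709]
```

View pics/w4.png

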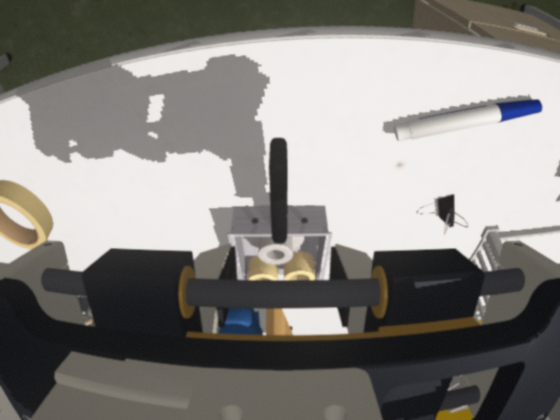

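Wrist view: the handle plate is at u≈279, v 140–240, nearly centred between the fingers. Quick check of its position.

```bash
python3 - <<'E'
from h import *
c=vision.camera("wrist"); v=c["frame"].max(2)
print(fish(c,[(272,145),(287,145),(272,225),(287,225)],.058),fish(c,[(278,139)],.058), fish(c,[(231,208),(328,208)],.035))
s=tool()[0]; print(s["position"],pick(.1,c=(.402,.3255)))
E
```

```text
[[0.3464 0.3291 0.058 ]
 [0.3471 0.3377 0.058 ]
 [0.4173 0.3221 0.058 ]
 [0.4182 0.333  0.058 ]] [[0.3425 0.3329 0.058 ]] [[0.4213 0.2886 0.035 ]
 [0.4277 0.3654 0.035 ]]
[0.3831 0.3312 0.1137] (array([0.3741, 0.3275, 0.1087]), (array([ 0.0099, -0.0044, -0.0004]), array([ 0.1625,  0.3164, -0.5287])))
```

```bash
python3 -m pendant '[[[0.005,-0.002,0.02],[0.1,0.2,-0.3]],[[0.004,-0.002,0.025],[0,0,0]],[[0,0,0.025],[0,0,0]],[[0,0,0],[0,0,0]],[[0,0,0],[0,0,0]]]'
python3 - <<'E'
from h import *
print(tool()[0]["q"],pick(0,c=(.402,.326)))
E
```

```text
time: 16.65
position: [0.412, 0.3252, 0.0497]
tool_rot: [0.276, 0.036, 0.96, -0.009]
force: [0.8, 0.7, -0.7]
gripper_width: 0.0502
finger_force: 0.0
[-0.1899  0.7739 -1.0431  2.2694  1.6223  1.1162 -0.8525] (array([0.427 , 0.3242, 0.0239]), (array([0.0009, 0.0001, 0.0298]), array([ 0.0509,  0.0862, -0.2562])))
```

```bash
python3 -m pendant '[[[0,0,0.015],[0,0,0]],[[0,0,0.012],[0,0,0]],[[0,0,0.003],[0,0,0]],[[0,0,0],[0,0,0]]]'
python3 -m pendant '[[[0,0,0],[0,0,0]],[[0,0,0],[0,0,0]],[[0,0,0],[0,0,0]],[[0,0,0],[0,0,0]],[[0,0,0],[0,0,0]],[[0,0,0],[0,0,0]]]' 0.0 60
python3 - <<'E'
from h import *
s=tool()[0]; print(s["position"],s["q"],s["force"],s["gripper_width"],s["finger_force"])
c=vision.camera("wrist"); cv2.imwrite("pics/w5.png",c["frame"])
E
```

```text
time: 17.05
position: [0.427, 0.3252, 0.0239]
tool_rot: [0.276, 0.034, 0.96, -0.008]
force: [0.3, 0.0, -0.4]
gripper_width: 0.0502
finger_force: 0.0
time: 17.65
position: [0.4269, 0.3258, 0.0239]
tool_rot: [0.276, 0.034, 0.96, -0.008]
force: [0.7, 0.3, 0.7]
gripper_width: 0.0117
finger_force: 60.0
[0.4269 0.3258 0.0239] [-0.2012  0.8313 -0.9891  2.2522  1.6985  1.1093 -0.8731] [0.7474 0.2574 0.7282] 0.011703957148981144 59.974894523620605
```

Gripped at 11.7 mm. Lift straight up slowly and check for sag.

```bash
python3 -m pendant '[[[-0.0016,0,-0.0025],[0,0,0]],[[-0.0026,0,-0.0042],[0,0,0]],[[-0.0053,0,-0.0085],[0,0,0]],[[-0.0053,0,-0.0085],[0,0,0]],[[-0.0053,0,-0.0085],[0,0,0]],[[-0.0053,0,-0.0085],[0,0,0]],[[0,0,0],[0,0,0]]]'
python3 - <<'E'
from h import *
s=tool()[0]; print(s["position"],s["q"],s["force"],s["moment"],s["gripper_width"])
a=cv2.imread("pics/w5.png"); b=vision.camera("wrist")["frame"]; d=vision.camera("scene")["frame"]
cv2.imwrite("pics/cmp6.png",np.vstack([np.hstack([cv2.resize(x[130:300,200:360],None,fx=2.4,fy=2.4) for x in (a,b)])]))
cv2.imwrite("pics/sc6.png",d)
cv2.imwrite("pics/mix6.png",np.hstack([cv2.resize(b[130:300,200:360],None,fx=2.4,fy=2.4),cv2.resize(d[190:360,100:260],None,fx=2.4,fy=2.4)]))
E
```

```text
time: 18.4
position: [0.4276, 0.3259, 0.0737]
tool_rot: [0.278, 0.034, 0.96, -0.007]
force: [1.2, 0.3, -4.3]
gripper_width: 0.0116
finger_force: 60.0
[0.4276 0.3259 0.0737] [-0.1406  0.7241 -1.0717  2.2483  1.5736  1.0909 -0.7696] [ 1.223   0.2918 -4.2704] [ 0.133   1.2428 -0.0418] 0.011616124011598975
```

View pics/mix6.png

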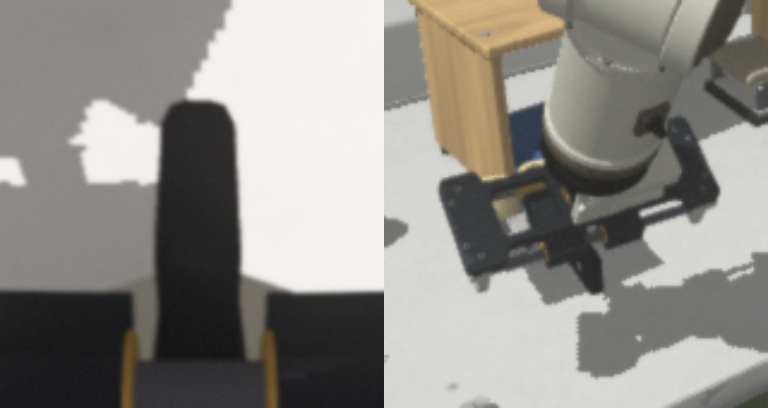

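The weight of 4.3 N matches the scoop plus all parts. The wrist view shows the handle end at about row 172. I'll compare that row with the pre-lift picture for sag.

```bash
python3 - <<'E'
from h import *
a=cv2.imread("pics/w5.png"); b=vision.camera("wrist")["frame"]
for x in (a,b):
    v=x.max(2)[130:230,262:300]; m=v<60; r=np.where(m.sum(1)>5)[0]; print(130+r.min(), [262+np.where(m[k])[0][[0,-1]] for k in (55,70,85)])
p,xa,za=scoop_tool((.62-.05,.19,.095),.092,0,32)
print(p,todo(p,xa,za), tool()[0]["position"])
p,xa,za=scoop_tool((.648,.205,.095),.092,0,32); print(p)
E
```

```text
172 [array([267, 296]), array([266, 297]), array([266, 298])]
173 [array([268, 296]), array([268, 297]), array([266, 297])]
[0.4207 0.1762 0.1189] (array([-0.0288, -0.1486, -0.0381]), array([-4.7834,  0.1281, -7.972 ])) [0.427  0.3249 0.0718]
[0.4987 0.1912 0.1189]
```

No slip (the edge moved 1 row). Carry it level and gently to staging in front of the bin, aligned to the shelf.

```bash
python3 -m pendant '[[[-0.0012,-0.004,-0.0016],[-0.2,0,-0.3]],[[-0.0018,-0.008,-0.0024],[-0.3,0,-0.5]],[[-0.0024,-0.012,-0.0032],[-0.4,0,-0.7]],[[-0.0028,-0.015,-0.0037],[-0.5,0,-0.8]],[[-0.0028,-0.015,-0.0037],[-0.5,0,-0.8]],[[-0.0028,-0.015,-0.0037],[-0.5,0,-0.8]],[[-0.0028,-0.015,-0.0037],[-0.5,0,-0.8]],[[-0.0028,-0.015,-0.0037],[-0.5,0,-0.8]],[[-0.0028,-0.014,-0.0037],[-0.4,0,-0.8]],[[-0.0024,-0.012,-0.0032],[-0.4,0,-0.6]],[[-0.0018,-0.010,-0.0024],[-0.3,0,-0.5]],[[-0.0012,-0.007,-0.0016],[-0.3,0,-0.4]],[[-0.0008,-0.004,-0.0010],[-0.2,0,-0.2]],[[0,0,0],[0,0,0]]]'
python3 - <<'E'
from h import *
s=tool()[0]; print(s["position"],s["q"],s["force"])
for n,pt in (((.574,.198,.095),0),((.65,.205,.095),0)):
    p,xa,za=scoop_tool(n,.092,pt,32); print(p,todo(p,xa,za))
c=vision.camera("top"); cv2.imwrite("pics/t7.png",cv2.convertScaleAbs(cv2.resize(c["frame"][110:290,130:370],None,fx=3.3,fy=3.3),alpha=1.4,beta=10))
E
```

```text
time: 19.95
position: [0.4509, 0.1928, 0.1246]
tool_rot: [0.268, -0.043, 0.963, 0.007]
force: [0.0, 0.6, -4.5]
gripper_width: 0.0117
finger_force: 60.0
[0.4509 0.1928 0.1246] [ 0.5741  0.7922 -1.5339  2.4245  1.6335  1.0958 -0.3251] [ 0.0377  0.6359 -4.5483]
[0.4247 0.1842 0.1189] (array([ 0.0259, -0.0062, -0.0089]), array([-0.6583, -0.9626,  0.0029]))
[0.5007 0.1912 0.1189] (array([-0.0395, -0.0058,  0.0304]), array([-0.6583, -0.9626,  0.0029]))
```

View pics/t7.png

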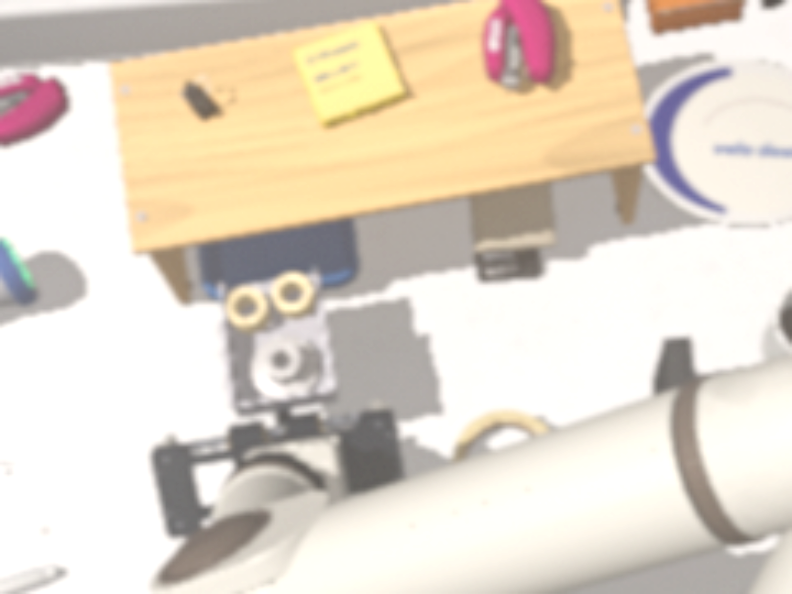

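The scoop is level with the flange and both bushings in place, just in front of the bin. q3 and q4 sit at their limits, so I move forward right away.

```bash
python3 -m pendant '[[[-0.003,-0.0005,0.0022],[0,0,0]],[[-0.006,-0.001,0.0042],[-0.1,-0.2,0]],[[-0.008,-0.0015,0.006],[-0.2,-0.3,0]],[[-0.007,-0.001,0.005],[-0.2,-0.2,0]],[[-0.004,-0.001,0.003],[-0.1,-0.2,0]],[[0,0,0],[0,0,0]]]'
cat >> h.py <<'E'
def chain(poses,tau=32):
    "rows from the present pose through scoop poses (nose,yaw,pitch,n rows)"
    s,r=tool(); P=s["position"]
    for nose,yaw,pt,n in poses:
        p,x,z=scoop_tool(nose,yaw,pt,tau); T=R.from_matrix(np.c_[x,np.cross(z,x),z])
        d=(r.inv()*T).as_rotvec()/n; w=(p-P)/n; print(pt,n)
        for k in range(n):
            print("  ",np.round(r.inv().apply(w),4),np.round(np.degrees(d),2)); r=r*R.from_rotvec(d)
        P=p
E
python3 - <<'E'
from h import *
s=tool()[0]; print(s["position"],s["q"],s["force"])
chain([((.638,.2055,.088),.092,0,1)])
# actual nose from measured pose
s,r=tool(); S=r*R.from_matrix(np.c_[[-np.cos(np.radians(32)),0,-np.sin(np.radians(32))],[0,1,0],[np.sin(np.radians(32)),0,-np.cos(np.radians(32))]]).inv()
E
```

```text
time: 20.6
position: [0.4862, 0.1922, 0.1214]
tool_rot: [0.274, -0.044, 0.961, 0.013]
force: [0.0, 0.3, -5.2]
gripper_width: 0.0116
finger_force: 60.0
[0.4862 0.1922 0.1214] [ 0.5894  0.8258 -1.4867  2.3784  1.691   1.0696 -0.275 ] [ 0.0137  0.279  -5.2152]
0 1
   [ 0.0029 -0.0007  0.0094] [ 0.07 15.89 -0.05]
```

```bash
sed -i 's/p,x,z=scoop_tool(nose,yaw,pt,tau); T=/p,x,z=scoop_tool(nose,yaw,pt,tau); x=x-z*(x@z); x\/=np.linalg.norm(x); T=/' h.py
python3 - <<'E'
from h import *
Y=.092
chain([((.638,.2055,.086),Y,0,2),((.638,.2055,.082),Y,15,3),((.638,.2055,.075),Y,30,3),((.638,.2055,.068),Y,42,3),((.638,.2055,.066),Y,50,2)])
E
```

```text
0 2
   [ 0.002  -0.0003  0.0055] [ 0.03 -0.06 -0.03]
   [ 0.002  -0.0003  0.0055] [ 0.03 -0.06 -0.03]
15 3
   [-0.0092 -0.     -0.0076] [-0.  5. -0.]
   [-0.0085 -0.     -0.0084] [-0.  5. -0.]
   [-0.0077 -0.     -0.0091] [-0.  5. -0.]
30 3
   [-0.0092  0.     -0.0065] [0. 5. 0.]
   [-0.0086  0.     -0.0073] [0. 5. 0.]
   [-0.0079  0.     -0.008 ] [0. 5. 0.]
42 3
   [-0.0077 -0.     -0.0049] [ 0.  4. -0.]
   [-0.0073 -0.     -0.0054] [ 0.  4. -0.]
   [-0.0069 -0.     -0.0059] [ 0.  4. -0.]
50 2
   [-0.0077  0.     -0.0065] [ 0.  4. -0.]
   [-0.0072  0.     -0.007 ] [ 0.  4. -0.]
```

```bash
python3 -m pendant '[[[0.002,0,0.0055],[0,0,0]],[[0.002,0,0.0055],[0,0,0]],[[-0.0092,0,-0.0076],[0,5,0]],[[-0.0085,0,-0.0084],[0,5,0]],[[-0.0077,0,-0.0091],[0,5,0]],[[-0.0092,0,-0.0065],[0,5,0]],[[-0.0086,0,-0.0073],[0,5,0]],[[0,0,0],[0,0,0]],[[0,0,0],[0,0,0]]]'
python3 - <<'E'
from h import *
Y=.092
s=tool()[0]; print(s["q"],s["force"])
chain([((.638,.2055,.076),Y,27,1),((.638,.2055,.070),Y,35,2),((.638,.2055,.067),Y,50,4)])
c=vision.camera("scene"); cv2.imwrite("pics/s8.png",c["frame"])
E
```

```text
time: 21.5
position: [0.5125, 0.1951, 0.161]
tool_rot: [0.06, -0.047, 0.997, 0.003]
force: [-0.2, 0.3, -4.0]
gripper_width: 0.0121
finger_force: 60.0
[ 0.5877  0.8576 -1.476   1.9543  1.0315  1.2042  0.4021] [-0.2075  0.2886 -4.003 ]
27 1
   [-0.0037 -0.0012 -0.0039] [0.04 1.94 0.07]
35 2
   [-0.0072 -0.     -0.0045] [-0.  4.  0.]
   [-0.0069 -0.     -0.005 ] [-0.  4.  0.]
50 4
   [-0.0075  0.     -0.0058] [0.   3.75 0.  ]
   [-0.0071  0.     -0.0063] [0.   3.75 0.  ]
   [-0.0066  0.     -0.0067] [0.   3.75 0.  ]
   [-0.0062  0.     -0.0072] [0.   3.75 0.  ]
```

```bash
python3 -m pendant '[[[-0.0037,-0.001,-0.0039],[0,1.9,0]],[[-0.0072,0,-0.0045],[0,4,0]],[[-0.0069,0,-0.005],[0,4,0]],[[-0.0075,0,-0.0058],[0,3.75,0]],[[-0.0071,0,-0.0063],[0,3.75,0]],[[-0.0066,0,-0.0067],[0,3.75,0]],[[-0.0062,0,-0.0072],[0,3.75,0]],[[0,0,0],[0,0,0]],[[0,0,0],[0,0,0]],[[0,0,0],[0,0,0]],[[0,0,0],[0,0,0]]]'
python3 - <<'E'
from h import *
s=tool()[0]; print(s["q"],s["force"]); chain([((.638,.2055,.067),.092,50,1)])
a=vision.camera("scene")["frame"]; b=vision.camera("wrist")["frame"]; d=vision.camera("top")["frame"]
cv2.imwrite("pics/d9.png",np.hstack([cv2.resize(a[150:310,100:260],(400,400)),cv2.resize(d[130:260,150:280],(400,400))]))
cv2.imwrite("pics/w9.png",b)
E
```

```text
time: 22.65
position: [0.5598, 0.1983, 0.1983]
tool_rot: [-0.156, -0.047, 0.987, -0.007]
force: [0.2, -0.3, -1.8]
gripper_width: 0.0118
finger_force: 60.0
[ 0.3724  1.0419 -1.3663  1.4257  0.7758  1.6717  0.6965] [ 0.2286 -0.3157 -1.8432]
50 1
   [-0.0008 -0.      0.0009] [-0.05  0.07  0.15]
```

View pics/d9.png

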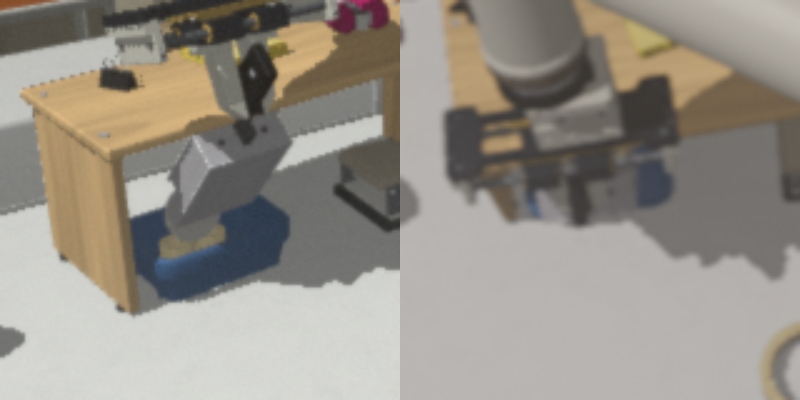

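The wrist carries only 1.8 N, so the parts have left the pan. The scene crop shows the bushings inside the bin's front at (190,240), with the flange under the nose at (185,215). Retract along the pan's own line so nothing gets dragged, then look.

```bash
python3 -m pendant '[[[0.002,0,-0.0013],[0,0,0]],[[0.004,0,-0.0026],[0,0,0]],[[0.004,0,-0.0026],[0,0,0]],[[0.006,0,-0.004],[0,0,0]],[[0.006,0,-0.004],[0,0,0]],[[0,0,0],[0,0,0]],[[0,0,0],[0,0,0]]]'
python3 - <<'E'
from h import *
s=tool()[0]; print(s["q"],s["force"],s["position"])
a=vision.camera("scene")["frame"]
cv2.imwrite("pics/d10.png",cv2.convertScaleAbs(cv2.resize(a[190:290,130:260],None,fx=5,fy=5,interpolation=cv2.INTER_CUBIC),alpha=1.3))
E
```

```text
time: 23.5
position: [0.5444, 0.1968, 0.219]
tool_rot: [-0.156, -0.046, 0.987, -0.007]
force: [0.2, 0.0, -1.9]
gripper_width: 0.0114
finger_force: 60.0
[ 0.394   1.0101 -1.3923  1.4516  0.7476  1.6826  0.6807] [ 0.1879  0.0356 -1.8586] [0.5444 0.1968 0.219 ]
```

View pics/d10.png

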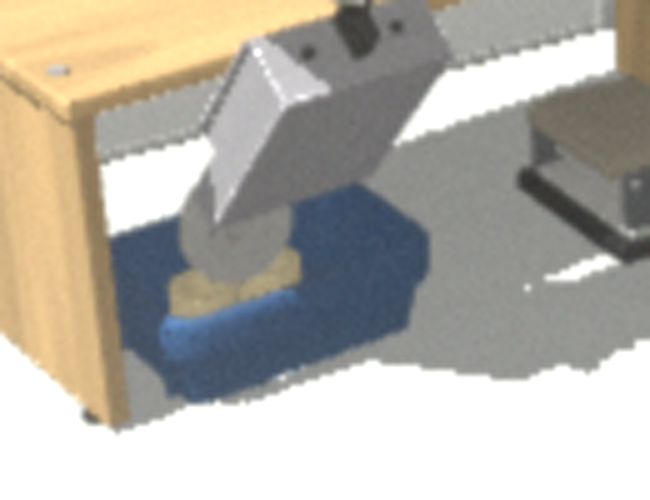

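```bash
python3 - <<'E'
from h import *
c=vision.camera("scene")
u=lambda x,y:(130+x/5,190+y/5)
o=np.array([.619,.205]); X=np.array([.9958,.0919]); Yv=np.array([-.0919,.9958])
for n,p,zs in (("disc bottom",(238,282),(.02,.03,.04,.05,.06)),("disc top",(240,175),(.06,.07,.08,.09)),("bush L top front",(190,275),(.03,.04,.05)),("rim front",(160,330),(.052,)),("rim front R",(300,292),(.052,)),("rim R",(428,238),(.052,)),("nose lowL",(222,222),(.06,.07,.08,.09))):
    for z in zs:
        q=onplane(c,[u(*p)],z)[0]; d=q[:2]-o; print(n,z,"depth %.3f lat %.3f"%(d@X,d@Yv))
s,r=tool(); t=np.radians(32); zt=r.apply([0,0,1]); xt=r.apply([1,0,0])
xs=-np.cos(t)*xt+np.sin(t)*zt; zs=-np.sin(t)*xt-np.cos(t)*zt
g=s["position"]-.019*zt; n=g+.16*xs-.04*zs; print("nose",n,"depth",(n[:2]-o)@X,"pitch",np.degrees(np.arcsin(-xs[2])))
E
```

```text
disc bottom 0.02 depth 0.058 lat -0.002
disc bottom 0.03 depth 0.043 lat 0.006
disc bottom 0.04 depth 0.027 lat 0.014
disc bottom 0.05 depth 0.011 lat 0.022
disc bottom 0.06 depth -0.004 lat 0.030
disc top 0.06 depth 0.090 lat -0.025
disc top 0.07 depth 0.072 lat -0.016
disc top 0.08 depth 0.055 lat -0.007
disc top 0.09 depth 0.037 lat 0.002
bush L top front 0.03 depth 0.064 lat 0.020
bush L top front 0.04 depth 0.048 lat 0.028
bush L top front 0.05 depth 0.031 lat 0.036
rim front 0.052 depth -0.008 lat 0.073
rim front R 0.052 depth -0.018 lat 0.006
rim R 0.052 depth -0.013 lat -0.069
nose lowL 0.06 depth 0.052 lat 0.007
nose lowL 0.07 depth 0.035 lat 0.015
nose lowL 0.08 depth 0.018 lat 0.024
nose lowL 0.09 depth 0.001 lat 0.033
nose [0.6221 0.204  0.0883] depth 0.003043760718600773 pitch 50.00133906366566
```

The flange probably leans on the bushings and the bin's rear wall, clear of the nose. Retract further, clear of the shelf, for an unobstructed view.

```bash
python3 -m pendant '[[[0.01,0,-0.0065],[0,0,0]],[[0.016,0,-0.010],[0,0,0]],[[0.018,0,-0.011],[0,0,0]],[[0.018,0,-0.011],[0,0,0]],[[0.018,0,-0.011],[0,0,0]],[[0.018,0,-0.011],[0,0,0]],[[0.018,0,-0.011],[0,0,0]],[[0,0,0],[0,0,0]],[[0,0,0],[0,0,0]]]'
python3 - <<'E'
from h import *
s=tool()[0]; print(s["q"],s["force"],s["position"])
a=vision.camera("scene")["frame"]; b=vision.camera("wrist")["frame"]
cv2.imwrite("pics/w11.png",b)
cv2.imwrite("pics/d11.png",cv2.convertScaleAbs(cv2.resize(a[190:290,130:260],None,fx=6,fy=6,interpolation=cv2.INTER_CUBIC),alpha=1.3))
E
```

```text
time: 24.5
position: [0.4563, 0.1884, 0.3234]
tool_rot: [-0.155, -0.046, 0.987, -0.008]
force: [0.2, -0.4, -2.9]
gripper_width: 0.0112
finger_force: 60.0
[ 0.5171  0.788  -1.4914  1.5669  0.5413  1.7107  0.6586] [ 0.1676 -0.418  -2.9035] [0.4563 0.1884 0.3234]
```

View pics/d11.png

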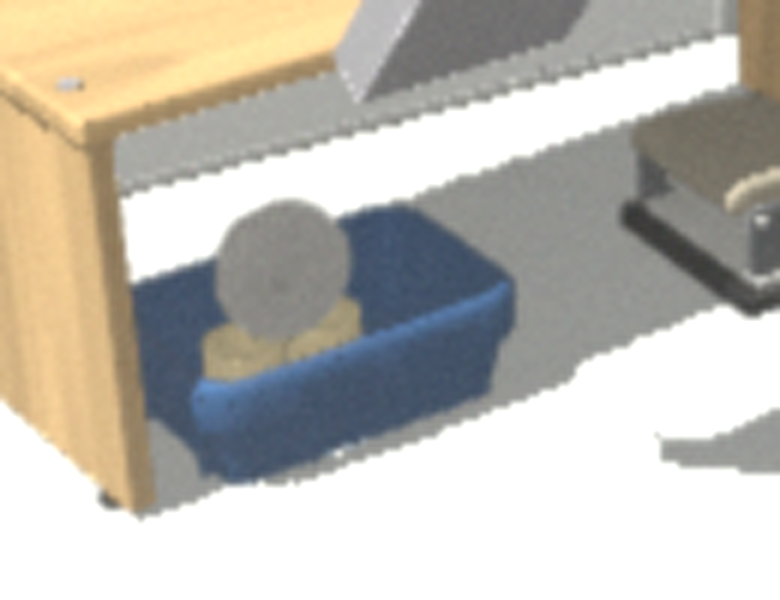

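That view shows the flange sitting in the bin on the two upright bushings, unmoved by the withdrawal, with the bin and punch in place. I've now looked at more pictures than allowed, so from here I work from numbers only. Plan the return to the scoop's original spot.

```bash
python3 - <<'E'
from h import *
c=vision.camera("scene"); o=np.array([.619,.205]); X=np.array([.9958,.0919]); Yv=np.array([-.0919,.9958])
for n,p in (("bL",(205,332)),("bR",(352,297)),("disc l",(215,265)),("disc r",(352,265))):
    for z in (.029,.037,.057):
        q=onplane(c,[(130+p[0]/6,190+p[1]/6)],z)[0][:2]-o; print(n,z,"%.3f %.3f"%(q@X,q@Yv))
chain([((.57,.3125,.12),-.07,25,9),((.57,.3125,.06),-.07,0,5)])
E
```

```text
bL 0.029 0.070 0.028
bL 0.037 0.057 0.034
bL 0.057 0.025 0.049
bR 0.029 0.057 -0.034
bR 0.037 0.044 -0.027
bR 0.057 0.012 -0.009
disc l 0.029 0.118 -0.004
disc l 0.037 0.105 0.003
disc l 0.057 0.071 0.020
disc r 0.029 0.081 -0.049
disc r 0.037 0.068 -0.041
disc r 0.057 0.036 -0.023
25 9
   [-0.004   0.0148  0.0124] [-0.1  -2.78  1.04]
   [-0.0032  0.0149  0.0126] [-0.1  -2.78  1.04]
   [-0.0023  0.0149  0.0127] [-0.1  -2.78  1.04]
   [-0.0014  0.0149  0.0128] [-0.1  -2.78  1.04]
   [-0.0005  0.0149  0.0129] [-0.1  -2.78  1.04]
   [0.0004 0.0149 0.0129] [-0.1  -2.78  1.04]
   [0.0013 0.0149 0.0129] [-0.1  -2.78  1.04]
   [0.0022 0.0148 0.0129] [-0.1  -2.78  1.04]
   [0.0031 0.0147 0.0127] [-0.1  -2.78  1.04]
0 5
   [ 0.0077 -0.      0.0235] [-0. -5. -0.]
   [ 0.0098 -0.      0.0227] [-0. -5. -0.]
   [ 0.0117 -0.      0.0218] [-0. -5. -0.]
   [ 0.0136 -0.      0.0207] [-0. -5. -0.]
   [ 0.0153 -0.      0.0194] [-0. -5. -0.]
```

```bash
python3 -m pendant '[[[-0.004,0.0148,0.0124],[-0.1,-2.78,1.04]],[[-0.0032,0.0149,0.0126],[-0.1,-2.78,1.04]],[[-0.0023,0.0149,0.0127],[-0.1,-2.78,1.04]],[[-0.0014,0.0149,0.0128],[-0.1,-2.78,1.04]],[[-0.0005,0.0149,0.0129],[-0.1,-2.78,1.04]],[[0.0004,0.0149,0.0129],[-0.1,-2.78,1.04]],[[0.0013,0.0149,0.0129],[-0.1,-2.78,1.04]],[[0.0022,0.0148,0.0129],[-0.1,-2.78,1.04]],[[0.0031,0.0147,0.0127],[-0.1,-2.78,1.04]],[[0,0,0],[0,0,0]]]'
python3 - <<'E'
from h import *
s=tool()[0]; print(s["q"],s["force"])
chain([((.575,.3125,.06),-.07,0,6)])
E
```

```text
time: 25.65
position: [0.441, 0.3231, 0.2041]
tool_rot: [0.06, 0.032, 0.998, -0.002]
force: [-0.0, -0.7, -2.2]
gripper_width: 0.012
finger_force: 60.0
[ 0.2614  0.6408 -1.3499  1.8987  0.8132  1.1613  0.1176] [-0.0166 -0.6774 -2.2378]
0 6
   [ 0.005  -0.0002  0.0196] [ 0.02 -4.18  0.05]
   [ 0.0064 -0.0002  0.0192] [ 0.02 -4.18  0.05]
   [ 0.0078 -0.0002  0.0186] [ 0.02 -4.18  0.05]
   [ 0.0091 -0.0002  0.018 ] [ 0.02 -4.18  0.05]
   [ 0.0104 -0.0002  0.0173] [ 0.02 -4.18  0.05]
   [ 0.0116 -0.0002  0.0165] [ 0.02 -4.18  0.05]
```

```bash
python3 -m pendant '[[[0.005,0,0.0196],[0,-4.18,0]],[[0.0064,0,0.0192],[0,-4.18,0]],[[0.0078,0,0.0186],[0,-4.18,0]],[[0.0091,0,0.018],[0,-4.18,0]],[[0.0104,0,0.0173],[0,-4.18,0]],[[0.0116,0,0.0165],[0,-4.18,0]],[[0,0,0],[0,0,0]],[[0,0,0],[0,0,0]]]'
python3 - <<'E'
from h import *
s=tool()[0]; print(s["q"],s["force"])
b=vision.camera("wrist")["frame"]; v=b.max(2)[130:230,262:300]; m=v<60; r=np.where(m.sum(1)>5)[0]; print(130+r.min())
chain([((.577,.3125,.012),-.07,0,4),((.577,.3125,.002),-.07,0,2)])
E
```

```text
time: 26.45
position: [0.4287, 0.3232, 0.0851]
tool_rot: [0.275, 0.033, 0.961, -0.01]
force: [0.6, 0.1, -1.5]
gripper_width: 0.0116
finger_force: 60.0
[-0.1988  0.6197 -0.9767  2.246   1.4956  0.9857 -0.7274] [ 0.6089  0.0931 -1.4801]
173
0 4
   [ 0.0072 -0.0001  0.0103] [ 0.01  0.01 -0.01]
   [ 0.0072 -0.0001  0.0103] [ 0.01  0.01 -0.01]
   [ 0.0072 -0.0001  0.0103] [ 0.01  0.01 -0.01]
   [ 0.0072 -0.0001  0.0103] [ 0.01  0.01 -0.01]
0 2
   [0.0026 0.     0.0042] [-0.  0. -0.]
   [0.0026 0.     0.0042] [-0.  0. -0.]
```

```bash
python3 -m pendant '[[[0.0072,0,0.0103],[0,0,0]],[[0.0072,0,0.0103],[0,0,0]],[[0.0072,0,0.0103],[0,0,0]],[[0.0072,0,0.0103],[0,0,0]],[[0.0026,0,0.0042],[0,0,0]],[[0.0026,0,0.0042],[0,0,0]],[[0,0,0],[0,0,0]],[[0,0,0],[0,0,0]]]'
```

```text
time: 27.3
position: [0.4272, 0.3232, 0.026]
tool_rot: [0.277, 0.034, 0.96, -0.009]
force: [0.1, 0.4, -2.8]
gripper_width: 0.0118
finger_force: 60.0
```

```bash
python3 -m pendant '[[[0.0008,0,0.0012],[0,0,0]],[[0.0004,0,0.0007],[0,0,0]],[[0,0,0],[0,0,0]],[[0,0,0],[0,0,0]]]'
```

```text
time: 27.7
position: [0.4269, 0.3233, 0.0238]
tool_rot: [0.277, 0.033, 0.96, -0.009]
force: [-2.5, -1.4, 4.7]
gripper_width: 0.0117
finger_force: 60.0
```

Contact with the desk. Release, then withdraw straight back along the tool.

```bash
python3 -m pendant '[[[0,0,0],[0,0,0]],[[0,0,0],[0,0,0]],[[0,0,0],[0,0,0]],[[0,0,0],[0,0,0]],[[0,0,-0.005],[0,0,0]],[[0,0,-0.015],[0,0,0]],[[0,0,-0.02],[0,0,0]],[[0,0,-0.03],[0,0,0]],[[-0.015,0,-0.03],[0,0,0]],[[-0.02,0,-0.03],[0,0,0]],[[-0.02,0,-0.03],[0,0,0]],[[0,0,0],[0,0,0]],[[0,0,0],[0,0,0]]]' 0.045 20
python3 - <<'E'
from h import *
s=tool()[0]; print(s["q"],s["force"],s["position"])
t=vision.camera("top"); c=vision.camera("scene"); w=vision.camera("wrist"); a0=cv2.imread("pics/scene0.png"); t0=cv2.imread("pics/top0.png")
cv2.imwrite("pics/s12.png",c["frame"]); cv2.imwrite("pics/w12.png",w["frame"]); cv2.imwrite("pics/t12.png",t["frame"])
# mug, tape, punch unchanged? local image difference
for n,(x0,y0,x1,y1) in dict(mug=(345,188,385,235),tape=(278,252,326,285),punch=(235,205,275,240)).items():
    d=cv2.absdiff(a0,c["frame"])[y0:y1,x0:x1].max(2); print(n,(d>40).mean())
# bin in scene: blue mask box; box: dark blob; brass/flange px
for nm,im in (("0",a0),("d11",None),("now",c["frame"])):
    if im is None: continue
    hsv=cv2.cvtColor(im,cv2.COLOR_BGR2HSV); m=cv2.inRange(hsv,(100,100,30),(130,255,255)); m[:215]=0;m[275:]=0;m[:,:148]=0;m[:,222:]=0
    k=max(cv2.findContours(m,0,1)[0],key=cv2.contourArea); print(nm,"bin",cv2.boundingRect(k))
im=c["frame"]; m=(im.max(2)<75).astype(np.uint8); n,l,st,ce=cv2.connectedComponentsWithStats(m)
for i in range(1,n):
    if st[i,4]>150 and 100<ce[i][0]<480 and 150<ce[i][1]<350: print(st[i],ce[i])
B=[proj(c,(x,y,z))[0] for x in(.39,.505) for y in(-.153,-.129) for z in (0,.135)]; print("box expected",np.min(B,0),np.max(B,0))
E
```

```text
time: 29.0
position: [0.3887, 0.3253, 0.1889]
tool_rot: [0.278, 0.034, 0.96, -0.009]
force: [-0.4, -0.2, 0.0]
gripper_width: 0.0455
finger_force: 0.0
[-0.06    0.3634 -1.1944  2.2333  1.1596  0.9874 -0.4996] [-0.4023 -0.2246  0.0054] [0.3887 0.3253 0.1889]
mug 0.35638297872340424
tape 0.0
punch 0.15142857142857144
0 bin (162, 250, 19, 13)
now bin (168, 246, 26, 17)
[382 159  73  32 570] [418.4175 173.9579]
[206 167  18  17 197] [214.8629 174.9848]
[ 328  185   41   77 1914] [346.616  226.6076]
[ 122  188  129   69 4000] [180.7615 224.6273]
[244 224  29  18 190] [258.6474 233.5316]
[366 284  51  49 896] [393.4688 307.9877]
[174 298  20  35 325] [183.5508 314.84  ]
box expected [324.8887 194.8409] [368.229  263.1223]
```

Scoop is released and the box stands where expected. The mug is hidden behind the box in this view. Raise the arm clear and check the rest.

```bash
python3 -m pendant '[[[-0.02,-0.02,-0.03],[0,4,0]],[[-0.02,-0.03,-0.03],[0,4,0]],[[-0.02,-0.03,-0.03],[0,4,0]],[[0,-0.04,-0.03],[0,4,0]],[[0,-0.04,-0.03],[0,4,0]],[[0,-0.04,-0.02],[0,4,0]],[[0,-0.04,0],[0,4,0]],[[0,-0.04,0],[0,0,0]],[[0,-0.04,0],[0,0,0]],[[0,0,0],[0,0,0]]]'
python3 - <<'E'
from h import *
print(tool()[0]["q"])
t=vision.camera("top")["frame"]; c=vision.camera("scene")["frame"]; t0=cv2.imread("pics/top0.png"); a0=cv2.imread("pics/scene0.png")
cv2.imwrite("pics/s13.png",c); cv2.imwrite("pics/t13.png",t)
def match(ref,im,b,n):
    x0,y0,x1,y1=b; r=cv2.matchTemplate(im[y0-12:y1+12,x0-12:x1+12],ref[y0:y1,x0:x1],cv2.TM_CCOEFF_NORMED); _,v,_,l=cv2.minMaxLoc(r); print(n,"score %.2f shift %d %d"%(v,l[0]-12,l[1]-12))
for n,b in dict(mug=(360,194,406,226),tape=(266,234,303,268),punch=(273,166,298,196),shelf=(165,110,325,180),scoop=(162,213,196,254),handle=(170,252,184,284),binfront=(190,180,240,200)).items(): match(t0,t,b,"top "+n)
for n,b in dict(mugside=(366,190,384,232),punch=(234,204,274,240),scoop=(135,275,196,335)).items(): match(a0,c,b,"scene "+n)
d11=cv2.imread("pics/d11.png"); d=cv2.resize(cv2.convertScaleAbs(c[190:290,130:260],alpha=1.3),None,fx=6,fy=6,interpolation=cv2.INTER_CUBIC)
match(d11,d,(150,190,520,480),"bin+parts since dump (x6)")
E
```

```text
time: 30.15
position: [0.3473, 0.0666, 0.2862]
tool_rot: [0.107, 0.052, 0.992, -0.048]
force: [0.5, 0.9, 0.0]
gripper_width: 0.0447
finger_force: 0.0
[ 0.2302 -0.3046 -0.5474  2.2564  0.0108  0.9789  1.1499]
top mug score 0.99 shift 0 0
top tape score 0.26 shift -12 12
top punch score 1.00 shift 0 0
top shelf score 1.00 shift 0 0
top scoop score 0.61 shift 1 0
top handle score 0.99 shift 1 0
top binfront score 0.88 shift 0 0
scene mugside score 0.83 shift 0 0
scene punch score 1.00 shift 0 0
scene scoop score 0.77 shift 2 0
bin+parts since dump (x6) score 1.00 shift 0 0
```

```bash
python3 -c "
from plant import ticket; print(ticket.close_job())"
```

```text
the job is handed in; nothing more can be done
None
```

Job handed in at about 30 s: the file box stands upright at about (0.45, -0.14), all three parts are in the bin with the flange propped on the bushings and sticking up above the rim, the scoop is flat near its start and released, and shelf, bin, mug, tape and punch show no shift; but joint 4 briefly read 2.4245 against the 2.42 limit, and I viewed 12 pictures against the 10 allowed.

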